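# Stack the disc springs of the slate cutter's hold-down

### The arm

A 6-joint arm with a two-finger parallel gripper is mounted at the origin on a cart in front of the work surface, level with it; the furniture and walls round the work are solid. World frame = base frame: x ahead of the robot, y to its left, z up, the work surface at z = 0. Lengths are in m, angles in rad, forces in N, time in s.
With the tool pointing down it reaches from about 0.25 to 0.775 m from the base axis. Payload 4 kg.
Tool frame: the origin (TCP) lies on the centre line of the jaws, within the pads' length; the fingertips stand manip.tcp_to_tips ahead of it and the grasp point (between the pads) lies 11 mm behind it (manip.tcp_to_tips is the distance from the TCP to the fingertips, in m); z points along the fingers, y is the line along which they close (so a half turn about z gives the same grasp; the last joint's range is limited). The gripper opens to 85 mm and grips with 20 to 120 N. Pads are 22 mm wide; open, the fingers measure 114 mm over their backs; the gripper's body (76 mm by 85 mm) begins 54 mm behind the grasp point. The pads swing forward as they close: fully open they stand 13 mm farther back than shut.
Start: joints at [-1.343, 0.087, 1.371, -0, 1.684, -0.103], TCP at [0.179, -0.52, 0.239] pointing down, gripper open.
Joint ranges: [-3.1, 3.1], [-0.76, 2.03], [0.27, 2.55], [-1.08, 4.22], [0.17, 2.65], [-2.57, 2.57]. Speed limits (rad/s): [2.79, 2.79, 3.14, 3.14, 3.14, 3.14].

### API

Orientations are given as a 3x3 rotation matrix whose columns are the frame's x, y, z axes.
In Python, from plant import manip gives the robot as it stands.
- The arm moves only by the tool step_arm, never from a script. Its argument "increments" is a list of rows, each an object of numbers: "tx", "ty", "tz": the shift along the world's x, y, z in units of 30 mm (1.0 is 30 mm); "yaw": the turn about the world's z in units of 5 degrees (1.0 is 5 degrees). In form: [{"tx": .., "ty": .., "tz": .., "yaw": ..}, ...]. A call has 1 to 20 rows; each row shifts and turns the commanded pose from where the row before left it; what a row does not reach is not made up. A row lasts 1/12 s, in which the tool goes at most 41.7 mm and 7.16 degrees, less where a joint would pass 70% of its speed; a pose out of reach is approached as far as the arm can. A call is refused whole if a number of a shift passes 1 or a number of a turn 1, either way. A call with a gripper value outside its range is refused whole. "jaw" is the finger opening in mm, from 0 to 85.4, set as the call begins (left out, the last holds). The fingers move at their own pace and stop on an object; the grip force is fixed at half the most. Time passes only in rows, so rows that do not move let the fingers close. It gives the time, the measured TCP pose, the force, the opening and the grip force at its end, in the units of the state.
- manip.sense(): the state, without advancing time (a new reading comes with each control period).
- manip.get_image(name): name is "scene" or "top"; returns the picture (400x640x3 uint8, red, green, blue); there is no depth.
- manip.calibration(name): a dict with "vfov" (degrees; the focal length in pixels is half the picture's height over the tangent of half this angle, whatever the lens; pixels are square), "cx", "cy" (the principal point, pixels), "camera_from_world" (4x4, takes a point from world to camera coordinates). Camera axes: x right, y down, z forward; pixel columns grow to the right and rows downward; lengths in m; the calibration is good to about 2 mm. A picture is of the moment at which its call begins. calibration takes no time and is no camera call.
- manip.hand_in(): hands the job in; it is judged then, once.
Trained networks look in the newest picture that a camera, given by its name, has taken for a name from the list of things; names that differ only in an ending like _2 or _b are one class to them, and where a whole thing is asked for, a point or a joint stands for the part that bears it (a point fixed in the world has none). Each returns a list of dicts, best first, with "confidence" (0 to 1); they miss things now and then, are a little off and sometimes report something else, mostly with a low value. They report only what shows in the picture. A call takes as long as a camera call. They do not tell look-alikes from the thing itself.
- manip.cut_out(camera, name): "region" (400x640 bool, what is visible of it).
- manip.place_of(camera, name): "at" ([x, y, z] in m, in world coordinates, good to about 4 mm: a listed point, or the origin of a listed thing).
The state is a dict: "time": time; "qpos": joint angles; "joint_velocities": joint speeds; "joint_efforts": joint torques, N m; "ee_pos": TCP position; "tool_rot": TCP orientation; "contact_force": force on the tool from outside, world axes, zero at the start; "moment": the same for the moment, N m; "width": finger opening in m; "finger_force": force on a finger pad.
Only numpy, scipy, OpenCV 4.12 (cv2) and the standard library are available. Lean on these libraries where they do the work, as an engineer would, in place of code of your own. Each camera call takes 0.05 s, during which the arm holds its last target. There are 200 camera calls.

### The job

Finish the spring pack on the hold-down's arbor: put the two loose disc springs from the wooden stand on top of the one already fitted, faces alternating (wide rim on wide rim, then small end on small end), and the flanged collar on top, flange down. Everything must be pushed down past the arbor's two spring balls until it is fully home, with no gap in the pack, and the balls stand out above the collar. Leave the spring clamp and the small slate behind the work where they lie.

Things in the scene. Friction and masses are not known exactly. Their poses are not given: they have to be found in the camera images.
- seat (a point): centre of the flat top of the hold-down's hub, 54 mm above the bench; z up along the arbor. The hold-down, fixed to the bench: a grey cast foot 120 x 110 x 12 mm, on it a round hub of diameter 48 mm (wider, with four ribs, only below 25 mm above the bench), on that an upright steel arbor of diameter 25 mm
- arbor_tip (a point): centre of the arbor's top end, 54 mm above the hub's top; the last 8 mm taper from diameter 25 to 16 mm
- ball_level (a point): point on the arbor's axis 41 mm above the hub's top, level with two sprung steel balls (diameter 10 mm) that stand 2.5 mm out of the arbor on this frame's +x and -x sides. A spring or collar dropped on rests on them; pushed straight down with about 5 to 10 N it clicks past, and the balls spring out again
- spring_fitted_mid (a point): the disc spring (conical steel ring) already on the arbor, loose, small end down, cupped side up: outer diameter 60 mm, bore 27, 7 mm high in all, about 3.5 thick, 55 g. The edges have flat lands 3 mm wide. Point on its axis half-way up; its z axis points to its small end, the domed side, so here down
- spring_a_mid (a point): a loose disc spring, the same (outer diameter 60 mm, bore 27, 7 mm high in all, about 3.5 thick, 55 g), standing on edge in a slot of the wooden stand, axis level; point on its axis half-way through its height, z towards its small end (domed side). One loose spring has its domed side to the stand's +x, the other to its -x
- spring_b_mid (a point): the other loose disc spring, standing on edge in another slot; same size, point and axes. The two are alike and either may go first
- stand_top (a point): centre of the top face, 28 mm above the bench, of the wooden stand, fixed to the bench: beech block 96 (x) x 50 (y) x 28 mm with three slots along y, 7.8 mm wide, 16 deep, at x = -32, 0, +32 mm. The springs stand in the slots at -32 and 0, their lowest point 12 mm and their axis 42 mm above the bench
- collar_mid (a point): the steel thrust collar lying on the bench, flange down: flange diameter 62 mm, 5 thick; boss above it diameter 44 to 45 mm, 11 high; bore 27 through; 0.18 kg. Point on its axis 8 mm above its underside, z up
- clamp: a small black and orange spring clamp lying on the bench, 165 x 80 x 22 mm; origin at the centre of its underside; leave it where it is
- slate_small: a small cut slate lying on the bench, 118 x 65 x 8 mm; origin at the centre of its underside; leave it where it is
Not all that is in view belongs to the job. Leave any blue or purple look-alike of the part that bears spring_fitted_mid alone.

How it is judged:
By the outcome, as a careful person would: the job done as asked, in the order asked, and still so for the second after the job is handed in, with the robot touching nothing.
It also fails if it takes over 72 s, if anything falls off the work surface, if the arm or the gripper's body presses on something with over 40 N, if the wrist force passes 120 N, or if a joint passes its speed limit or range.

## Working session

There is one attempt and no reset: what is moved stays moved. The work goes in short steps, Python scripts to look and compute and a tool call to move; the robot and the scene stay as the last step left them, time stands still between calls to the robot, and variables do not carry over. Pictures are saved under pics/ and viewed, at most 10 in all, crops included, and the job is handed in when it is done.

Besides the shell and the picture viewer there is one more tool, called after "Emit:" as name(argument=value, ...) on one line, values as JSON. step_arm: Moves the arm, as the interface text tells. Its arguments: {"type":"object","properties":{"increments":{"type":"array"},"jaw":{"type":"number"}},"required":["increments"]}

```bash
ls; mkdir -p pics
cat > h.py <<'E'
import numpy as np, cv2
from plant import manip
def save(cam,fn,crop=None,scale=1):
    im=manip.get_image(cam)[:,:,::-1]
    if crop: im=im[crop[1]:crop[3],crop[0]:crop[2]]
    cv2.imwrite('pics/'+fn,cv2.resize(im,None,fx=scale,fy=scale,interpolation=cv2.INTER_CUBIC))
def cam(c):
    k=manip.calibration(c); f=200/np.tan(np.radians(k['vfov'])/2)
    return f,k['cx'],k['cy'],np.array(k['camera_from_world'])
def proj(c,p):
    f,cx,cy,T=cam(c); q=T[:3,:3]@np.array(p)+T[:3,3]; return np.array([cx+f*q[0]/q[2],cy+f*q[1]/q[2]])
def ray(c,u,v,z):
    f,cx,cy,T=cam(c); R=T[:3,:3]; o=-R.T@T[:3,3]; d=R.T@np.array([(u-cx)/f,(v-cy)/f,1]); return o+d*(z-o[2])/d[2]
E
python3 - <<'E'
from h import *
save('scene','s0.png',None,1.25); save('top','t0.png',None,1.25)
print(manip.tcp_to_tips, manip.sense())
for c in ('scene','top'):
    f,cx,cy,T=cam(c); print(c,f,cx,cy,-T[:3,:3].T@T[:3,3]); print(T[:3,:3].round(2))
    for n in ['seat','arbor_tip','ball_level','spring_fitted_mid','spring_a_mid','stand_top','collar_mid','clamp','slate_small']:
        r=manip.place_of(c,n)
        print(c,n,[(np.round(d['at'],4).tolist(),round(d['confidence'],2),proj(c,d['at']).round().tolist()) for d in r[:4]])
E
```

```text
pics
0.008 {'time': 0.1, 'qpos': array([-1.34311680e+00,  8.78918530e-02,  1.37213646e+00,  3.42059457e-05,
        1.68359180e+00, -1.03100567e-01]), 'joint_velocities': array([ 0.00048817, -0.00209756, -0.00306283,  0.00073175, -0.00072604,
        0.00041616]), 'joint_efforts': array([ 3.60706144e-03, -3.53012860e+01, -3.14220357e+01, -3.38709106e-05,
        7.94150401e-03,  2.35271322e-06]), 'ee_pos': array([ 0.17853578, -0.5197536 ,  0.23823336]), 'tool_rot': array([[ 9.45788084e-01,  3.24784111e-01, -4.24522026e-04],
       [ 3.24784298e-01, -9.45786037e-01,  1.98280944e-03],
       [ 2.42477996e-04, -2.01319563e-03, -9.99997944e-01]]), 'contact_force': array([-0.22297986, -0.19453314,  0.36470466]), 'moment': array([-0.00091665, -0.01568159,  0.02726972]), 'finger_force': 0.0, 'width': 0.08566294247159474}
scene 395.5428830156208 322.56949101694414 199.9374499677573 [0.01850264 0.57298633 0.43081272]
[[-0.71 -0.7   0.  ]
 [-0.26  0.26 -0.93]
 [ 0.65 -0.66 -0.37]]
scene seat [([0.5151, 0.0296, 0.0536], 0.6, [336.0, 236.0])]
scene arbor_tip [([0.512, 0.0313, 0.1105], 0.7, [337.
[... 993 characters left out ...]
9, [316.0, 217.0])]
top arbor_tip [([0.5114, 0.0258, 0.1035], 0.64, [315.0, 215.0])]
top ball_level [([0.5114, 0.0277, 0.0984], 0.57, [314.0, 215.0])]
top spring_fitted_mid [([0.4175, 0.1591, 0.0072], 0.84, [268.0, 250.0]), ([0.5148, 0.0241, 0.0557], 0.77, [316.0, 216.0]), ([0.4015, -0.1275, 0.0026], 0.71, [368.0, 258.0]), ([0.5122, 0.0221, 0.1082], 0.66, [316.0, 215.0])]
top spring_a_mid [([0.53, -0.2774, 0.044], 0.6, [423.0, 213.0])]
top stand_top [([0.5257, -0.2827, 0.0317], 0.94, [424.0, 215.0])]
top collar_mid [([0.551, 0.2356, 0.0068], 0.83, [244.0, 204.0])]
top clamp [([0.7334, 0.1339, 0.0005], 0.77, [281.0, 144.0])]
top slate_small [([0.7223, -0.0572, -0.0004], 0.63, [345.0, 149.0])]
```

View pics/s0.png

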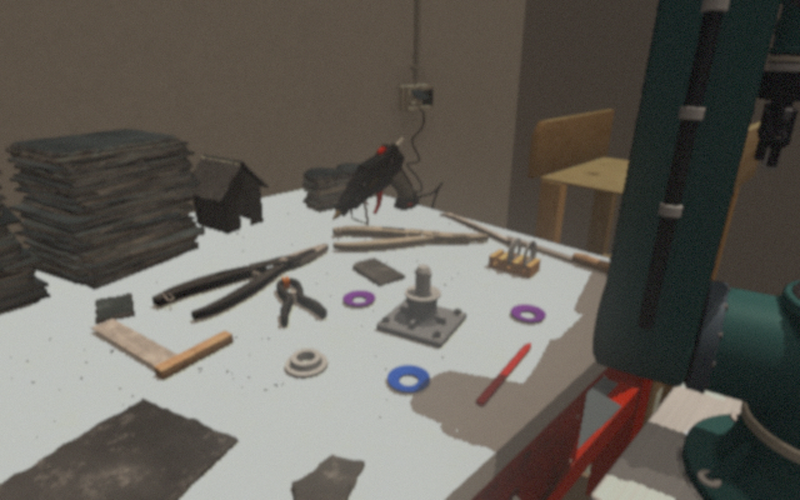

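View pics/t0.png

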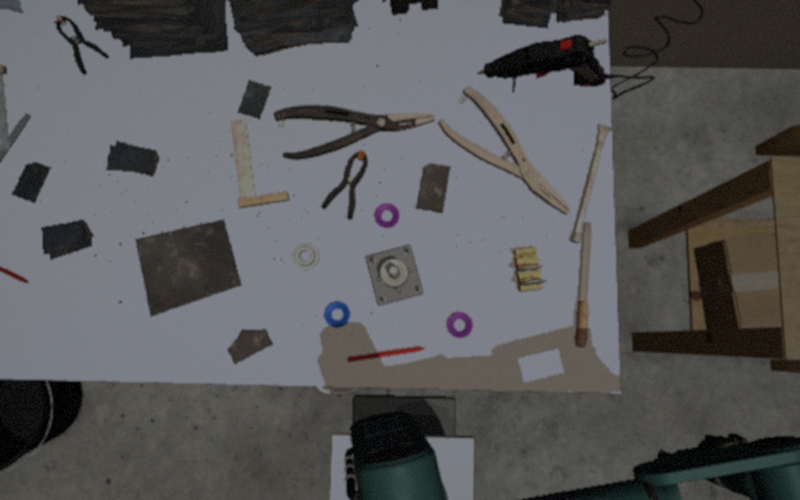

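The scene view shows the arbor at about (422,290), the stand with two springs at (515,258) and the collar at (306,362). The blue and purple rings are decoys. I'll zoom in on the stand and arbor.

Run:
```python
from h import *
S=manip.get_image('scene')[:,:,::-1]; T=manip.get_image('top')[:,:,::-1]
def cr(im,u,v,w,h,W,H): return cv2.resize(im[v-h//2:v+h//2,u-w//2:u+w//2],(W,H),interpolation=cv2.INTER_CUBIC)
out=np.vstack([np.hstack([cr(S,412,203,50,38,400,300),cr(T,423,214,50,38,400,300)]),np.hstack([cr(S,337,228,80,60,400,300),cr(T,315,218,60,44,400,300)])])
out=cv2.convertScaleAbs(out,alpha=1.5,beta=10)
cv2.imwrite('pics/c0.png',out)
for c in('scene','top'):
  for n in('spring_a_mid','stand_top','seat','collar_mid'):
    for d in manip.cut_out(c,n)[:3]:
        r=d['region']; ys,xs=np.nonzero(r); 
        if len(xs)<5: continue
        box=cv2.minAreaRect(np.c_[xs,ys].astype(np.float32)); print(c,n,round(d['confidence'],2),len(xs),xs.mean().round(1),ys.mean().round(1),np.round(cv2.boxPoints(box),1).tolist())
```

```text
scene stand_top 0.62 565 410.7 211.2 [[388.6000061035156, 212.6999969482422], [393.70001220703125, 195.89999389648438], [432.8999938964844, 207.8000030517578], [427.79998779296875, 224.60000610351562]]
scene seat 0.59 2067 337.3 251.5 [[299.3999938964844, 261.1000061035156], [337.1000061035156, 207.60000610351562], [382.1000061035156, 239.1999969482422], [344.29998779296875, 292.79998779296875]]
scene collar_mid 0.85 626 244.7 290.0 [[225.0, 292.0], [245.5, 271.5], [264.5, 290.5], [244.0, 311.0]]
top spring_a_mid 0.6 259 314.9 218.2 [[305.0, 208.0], [325.0, 208.0], [325.0, 228.0], [305.0, 228.0]]
top spring_a_mid 0.53 56 423.6 214.6 [[415.0, 213.0], [432.0, 213.0], [432.0, 216.0], [415.0, 216.0]]
top stand_top 0.71 530 422.2 214.8 [[410.20001220703125, 200.1999969482422], [429.70001220703125, 197.1999969482422], [434.8999938964844, 231.6999969482422], [415.3999938964844, 234.60000610351562]]
top seat 0.75 1366 315.3 220.2 [[290.8999938964844, 205.0], [328.29998779296875, 194.60000610351562], [339.6000061035156, 235.3000030517578], [302.20001220703125, 245.6999969482422]]
top collar_mid 0.55 294 244.4 205.6 [[230.5, 205.5], [245.0, 191.0], [259.0, 205.0], [244.5, 219.5]]
```

View pics/c0.png

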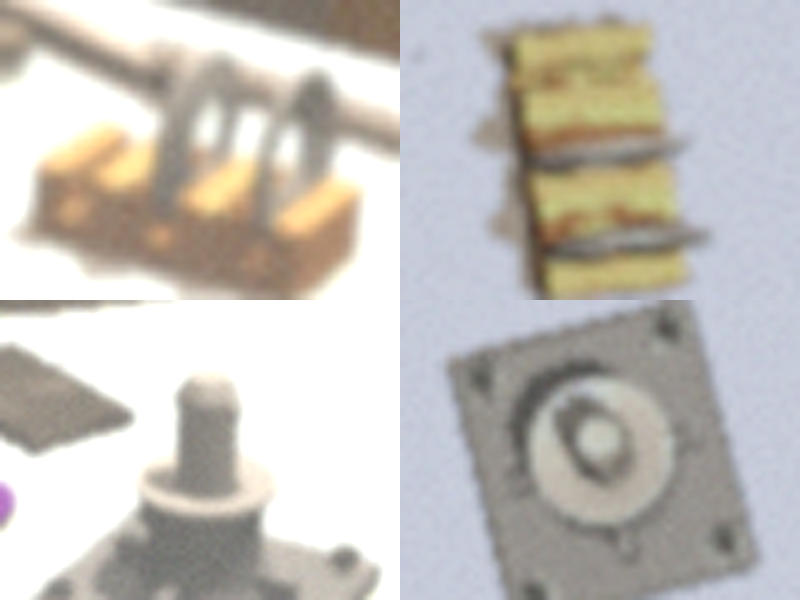

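The crops show two springs in the stand, in the middle slot and the near (-x) slot. The empty slot is on the world +x side, at about crop (590,60). In the top crop, the middle spring's wide rim is towards +x and its small end towards -x. The near spring is the opposite way round. Tipping each one towards +x therefore gives dome-up, then dome-down, so the middle spring goes first.

Run:
```python
from h import *
r=lambda u,v,z:ray('top',u,v,z).round(4)
print('tip',r(315,216.1,.108),'ring',r(315.4,218,.061))
t=r(423-25+115/8,214-19+40/8,.028); b=r(423-25+145/8,214-19+290/8,.028); print('L',t,b,np.degrees(np.arctan2(*(t-b)[1::-1])))
t=r(423-25+250/8,214-19+30/8,.028); b=r(423-25+288/8,214-19+280/8,.028); print('R',t,b,np.degrees(np.arctan2(*(t-b)[1::-1])))
for a in((525,150),(690,143),(550,243),(710,237)): print('spr',r(423-25+(a[0]-400)/8,214-19+a[1]/8,.045))
for a in((450,358),(690,305),(760,560),(515,612)): print('foot',r(315-30+(a[0]-400)/6.667,218-22+(a[1]-300)/6.818,.012))
print('collar', r(244.4,205.6,.008))
for p in ([.526,-.281,.028],[.512,.0265,.108],[.512,.0265,.061]): print(proj('scene',p),proj('top',p))
# scene arbor tip at crop (208,385)->
print(337-40+208/5,228-30+85/5, 'ring c',337-40+205/5,228-30+185/5)
```

```text
tip [0.5081 0.0253 0.108 ] ring [0.508  0.0251 0.061 ]
L [ 0.5693 -0.2509  0.028 ] [ 0.4799 -0.2609  0.028 ] 6.382393392719463
R [ 0.574  -0.2992  0.028 ] [ 0.4846 -0.3116  0.028 ] 7.8966830458055
spr [ 0.5277 -0.2512  0.045 ]
spr [ 0.5314 -0.3092  0.045 ]
spr [ 0.495  -0.2597  0.045 ]
spr [ 0.4984 -0.3157  0.045 ]
foot [0.5512 0.0935 0.012 ]
foot [ 0.5762 -0.0105  0.012 ]
foot [ 0.4682 -0.0428  0.012 ]
foot [0.444  0.0622 0.012 ]
collar [0.5455 0.2339 0.008 ]
[412.88833864 205.67205411] [423.05204935 215.25857146]
[338.60449186 212.54547833] [314.59532643 214.64528059]
[338.20906946 233.30445572] [314.92160585 216.5635704 ]
338.6 215.0 ring c 338.0 235.0
```

Emit:
step_arm(increments=[{"tx": 1, "ty": 0.5, "yaw": -1}, {"tx": 1, "ty": 0.7, "yaw": -1}, {"tx": 1, "ty": 0.7}, {"tx": 1, "ty": 0.7}, {"tx": 1, "ty": 0.7}, {"tx": 1, "ty": 0.7}, {"tx": 1, "ty": 0.7}, {"tx": 1, "ty": 0.7}, {"tx": 1, "ty": 0.7}, {"tx": 1, "ty": 0.7}, {"tx": 1, "ty": 0.7}, {"tx": 0.5, "ty": 0.4}, {}], jaw=85)

```text
schema error: expected keys tx, ty, tz, yaw
```

Emit:
step_arm(increments=[{"tx": 0.83, "ty": 0.57, "tz": 0, "yaw": -0.6}, {"tx": 0.83, "ty": 0.57, "tz": 0, "yaw": -0.6}, {"tx": 0.83, "ty": 0.57, "tz": 0, "yaw": -0.6}, {"tx": 0.83, "ty": 0.57, "tz": 0, "yaw": -0.6}, {"tx": 0.83, "ty": 0.57, "tz": 0, "yaw": 0}, {"tx": 0.83, "ty": 0.57, "tz": 0, "yaw": 0}, {"tx": 0.83, "ty": 0.57, "tz": 0, "yaw": 0}, {"tx": 0.83, "ty": 0.57, "tz": 0, "yaw": 0}, {"tx": 0.83, "ty": 0.57, "tz": 0, "yaw": 0}, {"tx": 0.83, "ty": 0.57, "tz": 0, "yaw": 0}, {"tx": 0.83, "ty": 0.57, "tz": 0, "yaw": 0}, {"tx": 0.83, "ty": 0.57, "tz": 0, "yaw": 0}, {"tx": 0.83, "ty": 0.57, "tz": 0, "yaw": 0}, {"tx": 0.83, "ty": 0.57, "tz": 0, "yaw": 0}, {"tx": 0, "ty": 0, "tz": 0, "yaw": 0}, {"tx": 0, "ty": 0, "tz": 0, "yaw": 0}], jaw=85)

```text
time: 2.83
ee_pos: [0.5281, -0.2797, 0.2389]
tool_rot: [[0.992, 0.124, -0.001], [0.124, -0.992, 0.0], [-0.001, -0.0, -1.0]]
contact_force: [-0.3, -0.0, 0.3]
width: 0.0851
finger_force: 0.0
```

Emit:
step_arm(increments=[{"tx": 0, "ty": 0, "tz": -0.9, "yaw": 0}, {"tx": 0, "ty": 0, "tz": -0.9, "yaw": 0}, {"tx": 0, "ty": 0, "tz": -0.9, "yaw": 0}, {"tx": 0, "ty": 0, "tz": -0.9, "yaw": 0}, {"tx": 0, "ty": 0, "tz": -0.7, "yaw": 0}, {"tx": 0, "ty": 0, "tz": -0.5, "yaw": 0}, {"tx": 0, "ty": 0, "tz": -0.3, "yaw": 0}, {"tx": 0, "ty": 0, "tz": 0, "yaw": 0}])

```text
time: 3.5
ee_pos: [0.5251, -0.2808, 0.0838]
tool_rot: [[0.993, 0.12, -0.004], [0.12, -0.993, 0.002], [-0.004, -0.003, -1.0]]
contact_force: [0.6, -0.0, -0.4]
width: 0.085
finger_force: 0.0
```

Run:
```python
from h import *
print(manip.sense()['ee_pos'],manip.sense()['contact_force'])
save('scene','s1.png',(362,150,462,225),8)
```

```text
[ 0.52507802 -0.2808044   0.08376664] [ 0.57247767 -0.00770684 -0.42592351]
```

View pics/s1.png

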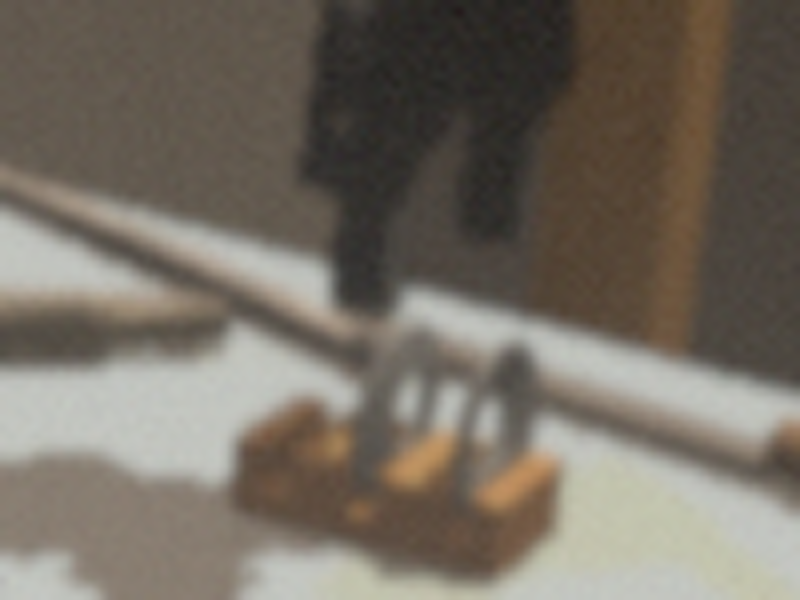

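The open fingers straddle the middle spring, with tips at about (365,300) and (495,235). I'll go down and grip.

Emit:
step_arm(increments=[{"tx": 0.05, "ty": 0, "tz": -0.7, "yaw": 0}, {"tx": 0, "ty": 0, "tz": -0.5, "yaw": 0}, {"tx": 0, "ty": 0, "tz": -0.33, "yaw": 0}, {"tx": 0, "ty": 0, "tz": 0, "yaw": 0}, {"tx": 0, "ty": 0, "tz": 0, "yaw": 0}])

```text
time: 3.97
ee_pos: [0.5289, -0.2812, 0.0411]
tool_rot: [[0.993, 0.121, 0.0], [0.121, -0.993, -0.001], [0.0, 0.001, -1.0]]
contact_force: [0.0, -0.8, 1.2]
width: 0.085
finger_force: 0.0
```

Emit:
step_arm(increments=[{"tx": 0, "ty": 0, "tz": 0, "yaw": 0}, {"tx": 0, "ty": 0, "tz": 0, "yaw": 0}, {"tx": 0, "ty": 0, "tz": 0, "yaw": 0}, {"tx": 0, "ty": 0, "tz": 0, "yaw": 0}, {"tx": 0, "ty": 0, "tz": 0, "yaw": 0}, {"tx": 0, "ty": 0, "tz": 0, "yaw": 0}], jaw=50)

```text
time: 4.47
ee_pos: [0.53, -0.2816, 0.043]
tool_rot: [[0.993, 0.121, 0.004], [0.121, -0.993, -0.002], [0.003, 0.003, -1.0]]
contact_force: [-0.6, 0.1, 5.6]
width: 0.0561
finger_force: 62.5
```

Emit:
step_arm(increments=[{"tx": 0, "ty": 0, "tz": 0, "yaw": 0}, {"tx": 0, "ty": 0, "tz": 0, "yaw": 0}, {"tx": 0, "ty": 0, "tz": -0.3, "yaw": 0}, {"tx": 0, "ty": 0, "tz": -0.2, "yaw": 0}, {"tx": 0, "ty": 0, "tz": 0, "yaw": 0}, {"tx": 0, "ty": 0, "tz": 0, "yaw": 0}], jaw=75)

```text
time: 4.97
ee_pos: [0.5278, -0.2802, 0.0238]
tool_rot: [[0.993, 0.121, -0.003], [0.121, -0.993, 0.002], [-0.002, -0.002, -1.0]]
contact_force: [-0.0, -0.0, -0.3]
width: 0.0751
finger_force: 0.0
```

Emit:
step_arm(increments=[{"tx": 0, "ty": 0, "tz": 0, "yaw": 0}, {"tx": 0, "ty": 0, "tz": 0, "yaw": 0}, {"tx": 0, "ty": 0, "tz": 0, "yaw": 0}, {"tx": 0, "ty": 0, "tz": 0, "yaw": 0}, {"tx": 0, "ty": 0, "tz": 0, "yaw": 0}], jaw=50)

```text
time: 5.38
ee_pos: [0.5288, -0.2809, 0.0258]
tool_rot: [[0.993, 0.121, 0.0], [0.121, -0.993, -0.0], [0.0, 0.0, -1.0]]
contact_force: [-0.6, 0.1, 1.4]
width: 0.0573
finger_force: 63.5
```

Emit:
step_arm(increments=[{"tx": 0, "ty": 0, "tz": 0.2, "yaw": 0}, {"tx": 0, "ty": 0, "tz": 0, "yaw": 0}, {"tx": 0, "ty": 0, "tz": 0, "yaw": 0}, {"tx": 0.13, "ty": 0.016, "tz": -0.015, "yaw": 0}, {"tx": 0.13, "ty": 0.016, "tz": -0.015, "yaw": 0}, {"tx": 0.12, "ty": 0.014, "tz": -0.05, "yaw": 0}, {"tx": 0.12, "ty": 0.014, "tz": -0.05, "yaw": 0}, {"tx": 0, "ty": 0, "tz": 0, "yaw": 0}, {"tx": 0, "ty": 0, "tz": 0, "yaw": 0}])

```text
time: 6.13
ee_pos: [0.5409, -0.2795, 0.0279]
tool_rot: [[0.993, 0.121, -0.007], [0.121, -0.993, -0.0], [-0.007, -0.0, -1.0]]
contact_force: [-9.5, -0.4, 6.8]
width: 0.0571
finger_force: 64.9
```

Run:
```python
from h import *
save('scene','s2.png',(362,160,442,220),8)
```

```text
(no output)
```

View pics/s2.png

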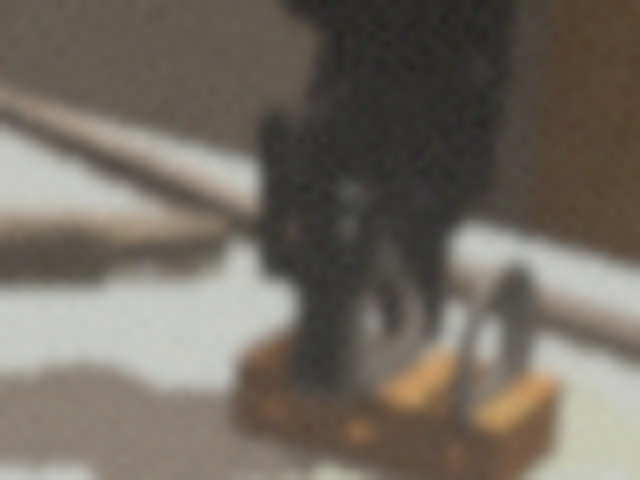

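The spring, at about (390,330), is tilting with its small end towards the camera and upwards. The drag force is moderate, so I'll continue.

Emit:
step_arm(increments=[{"tx": 0.1, "ty": 0.012, "tz": -0.08, "yaw": 0}, {"tx": 0.1, "ty": 0.012, "tz": -0.08, "yaw": 0}, {"tx": 0.1, "ty": 0.012, "tz": -0.1, "yaw": 0}, {"tx": 0.05, "ty": 0.006, "tz": -0.1, "yaw": 0}, {"tx": 0, "ty": 0, "tz": 0, "yaw": 0}, {"tx": 0, "ty": 0, "tz": 0, "yaw": 0}])

```text
time: 6.68
ee_pos: [0.5497, -0.2786, 0.0219]
tool_rot: [[0.993, 0.121, -0.01], [0.121, -0.993, -0.001], [-0.011, -0.0, -1.0]]
contact_force: [-22.1, 3.7, 28.0]
width: 0.0572
finger_force: 68.1
```

Run:
```python
from h import *
save('scene','s3.png',(362,160,442,220),8)
```

```text
(no output)
```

View pics/s3.png

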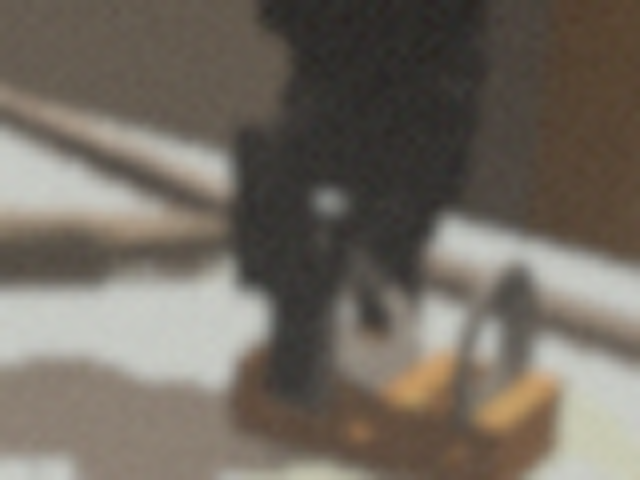

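The spring has tilted by about 60°. Its lower rim at about (385,385) is probably wedged in the slot. I'll lift a little, go further along +x, then press down.

Emit:
step_arm(increments=[{"tx": 0.1, "ty": 0.012, "tz": 0.25, "yaw": 0}, {"tx": 0.1, "ty": 0.012, "tz": 0, "yaw": 0}, {"tx": 0.1, "ty": 0.012, "tz": -0.05, "yaw": 0}, {"tx": 0, "ty": 0, "tz": -0.1, "yaw": 0}, {"tx": 0, "ty": 0, "tz": -0.1, "yaw": 0}, {"tx": 0, "ty": 0, "tz": 0, "yaw": 0}, {"tx": 0, "ty": 0, "tz": 0, "yaw": 0}])

```text
time: 7.32
ee_pos: [0.5625, -0.2772, 0.0183]
tool_rot: [[0.993, 0.121, -0.002], [0.121, -0.993, -0.001], [-0.002, 0.001, -1.0]]
contact_force: [-5.8, 0.2, 7.8]
width: 0.0573
finger_force: 67.5
```

Emit:
step_arm(increments=[{"tx": 0, "ty": 0, "tz": -0.1, "yaw": 0}, {"tx": 0, "ty": 0, "tz": -0.08, "yaw": 0}, {"tx": 0, "ty": 0, "tz": 0, "yaw": 0}])

```text
time: 7.57
ee_pos: [0.5641, -0.2771, 0.0138]
tool_rot: [[0.993, 0.121, 0.002], [0.121, -0.993, -0.001], [0.002, 0.002, -1.0]]
contact_force: [-3.4, 1.3, 10.1]
width: 0.0572
finger_force: 67.5
```

Emit:
step_arm(increments=[{"tx": 0, "ty": 0, "tz": 0, "yaw": 0}, {"tx": 0, "ty": 0, "tz": 0, "yaw": 0}, {"tx": 0, "ty": 0, "tz": 0, "yaw": 0}, {"tx": 0, "ty": 0, "tz": 0, "yaw": 0}], jaw=72)

```text
time: 7.9
ee_pos: [0.5631, -0.2764, 0.0107]
tool_rot: [[0.993, 0.121, -0.001], [0.121, -0.993, 0.0], [-0.001, -0.0, -1.0]]
contact_force: [0.1, 0.5, -0.2]
width: 0.0722
finger_force: 0.0
```

Run:
```python
from h import *
save('scene','s4.png',(362,160,442,220),8)
```

```text
(no output)
```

View pics/s4.png

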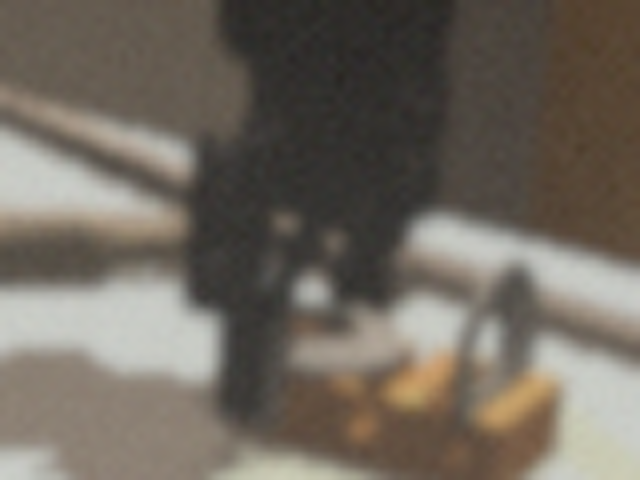

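The spring lies flat on the stand at about (345,350), dome up.

Run:
```python
from h import *
for z in (0,.01,.02): print(z,proj('scene',[.564,-.235,z]))
print('ring',ray('scene',405.1,203.8,.032))
manip.get_image('top')
for c in('scene','top'):
  for n in('spring_fitted_mid','spring_a_mid'):
    print(c,n,[(np.round(d['at'],4).tolist(),round(d['confidence'],2)) for d in manip.place_of(c,n)])
```

```text
0 [390.08148309 216.2287425 ]
0.01 [390.33081005 212.77771399]
0.02 [390.58191937 209.30201518]
ring [ 0.54264571 -0.26897895  0.032     ]
scene spring_fitted_mid [([0.3988, -0.1225, 0.0033], 0.71), ([0.6477, 0.053, 0.009], 0.65), ([0.5101, 0.0311, 0.0565], 0.56)]
scene spring_a_mid [([0.5585, -0.2792, 0.0291], 0.46), ([0.7258, -0.0638, 0.001], 0.16)]
top spring_fitted_mid [([0.5132, 0.0232, 0.0575], 0.84), ([0.4173, 0.1568, 0.0065], 0.62), ([0.4006, -0.1257, 0.0006], 0.57), ([0.6556, 0.0446, 0.0016], 0.54)]
top spring_a_mid [([0.5634, -0.2747, 0.0328], 0.51)]
```

Emit:
step_arm(increments=[{"tx": -0.03, "ty": 0, "tz": 0.43, "yaw": 0}, {"tx": 0, "ty": 0, "tz": 0, "yaw": 0}])

```text
time: 8.37
ee_pos: [0.5635, -0.2774, 0.0269]
tool_rot: [[0.993, 0.121, 0.003], [0.121, -0.993, -0.002], [0.003, 0.002, -1.0]]
contact_force: [0.6, -0.2, 2.0]
width: 0.0716
finger_force: 0.0
```

Emit:
step_arm(increments=[{"tx": 0, "ty": 0, "tz": 0, "yaw": 0}, {"tx": 0, "ty": 0, "tz": 0, "yaw": 0}, {"tx": 0, "ty": 0, "tz": 0, "yaw": 0}, {"tx": 0, "ty": 0, "tz": 0, "yaw": 0}], jaw=50)

```text
time: 8.7
ee_pos: [0.5634, -0.2773, 0.0267]
tool_rot: [[0.993, 0.121, 0.003], [0.121, -0.993, -0.002], [0.003, 0.002, -1.0]]
contact_force: [-1.6, -0.0, 6.7]
width: 0.0569
finger_force: 62.1
```

Emit:
step_arm(increments=[{"tx": 0, "ty": 0, "tz": 0.7, "yaw": 0}, {"tx": 0, "ty": 0, "tz": 0.9, "yaw": 0}, {"tx": 0, "ty": 0, "tz": 0.9, "yaw": 0}, {"tx": 0, "ty": 0, "tz": 0.9, "yaw": 0.5}, {"tx": -0.18, "ty": 0.8, "tz": 0, "yaw": 0.5}, {"tx": -0.18, "ty": 0.9, "tz": 0, "yaw": 0.5}, {"tx": -0.18, "ty": 0.9, "tz": 0, "yaw": 0}, {"tx": -0.18, "ty": 0.9, "tz": 0, "yaw": 0}, {"tx": -0.18, "ty": 0.9, "tz": 0, "yaw": 0}, {"tx": -0.18, "ty": 0.9, "tz": 0, "yaw": 0}, {"tx": -0.18, "ty": 0.9, "tz": 0, "yaw": 0}, {"tx": -0.18, "ty": 0.9, "tz": 0, "yaw": 0}, {"tx": -0.18, "ty": 0.9, "tz": 0, "yaw": 0}, {"tx": -0.18, "ty": 0.9, "tz": 0, "yaw": 0}, {"tx": 0, "ty": 0.7, "tz": 0, "yaw": 0}, {"tx": 0, "ty": 0.5, "tz": 0, "yaw": 0}, {"tx": 0, "ty": 0, "tz": 0, "yaw": 0}, {"tx": 0, "ty": 0, "tz": 0, "yaw": 0}])

```text
time: 10.2
ee_pos: [0.5081, 0.0268, 0.1262]
tool_rot: [[0.968, 0.251, -0.0], [0.251, -0.968, -0.001], [-0.0, 0.001, -1.0]]
contact_force: [0.1, -0.8, 0.0]
width: 0.0564
finger_force: 63.8
```

Run:
```python
from h import *
S=manip.get_image('scene')[:,:,::-1]; T=manip.get_image('top')[:,:,::-1]
def cr(im,u,v,w,h,W,H): return cv2.resize(im[v-h//2:v+h//2,u-w//2:u+w//2],(W,H),interpolation=cv2.INTER_CUBIC)
cv2.imwrite('pics/c1.png',cv2.convertScaleAbs(np.hstack([cr(S,337,215,80,90,400,450),cr(T,315,216,80,90,400,450)]),alpha=1.6,beta=10))
for c in('scene','top'):
  for n in('spring_fitted_mid','spring_a_mid','arbor_tip','seat'):
    print(c,n,[(np.round(d['at'],4).tolist(),round(d['confidence'],2),proj(c,d['at']).round().tolist()) for d in manip.place_of(c,n)])
```

```text
scene spring_fitted_mid [([0.399, -0.1219, 0.0042], 0.84, [422.0, 251.0]), ([0.6502, 0.0524, 0.0049], 0.78, [286.0, 240.0]), ([0.4197, 0.1572, 0.0025], 0.76, [326.0, 304.0]), ([0.5138, 0.0277, 0.0955], 0.53, [337.0, 218.0]), ([0.5109, 0.029, 0.058], 0.52, [338.0, 235.0])]
scene spring_a_mid [([0.5072, 0.0222, 0.1287], 0.62, [342.0, 203.0])]
scene arbor_tip [([0.5129, 0.0317, 0.1064], 0.56, [337.0, 214.0])]
scene seat [([0.513, 0.0301, 0.054], 0.75, [337.0, 237.0])]
top spring_fitted_mid [([0.4167, 0.1615, 0.0083], 0.78, [267.0, 251.0]), ([0.402, -0.125, 0.0031], 0.77, [367.0, 258.0]), ([0.6542, 0.0435, -0.0015], 0.53, [311.0, 171.0])]
top spring_a_mid [([0.5071, 0.0281, 0.1344], 0.48, [314.0, 215.0]), ([0.5072, 0.0284, 0.0521], 0.38, [314.0, 219.0])]
top arbor_tip [([0.5094, 0.0264, 0.1075], 0.91, [315.0, 216.0])]
top seat [([0.5105, 0.0294, 0.0474], 0.84, [314.0, 218.0])]
```

View pics/c1.png

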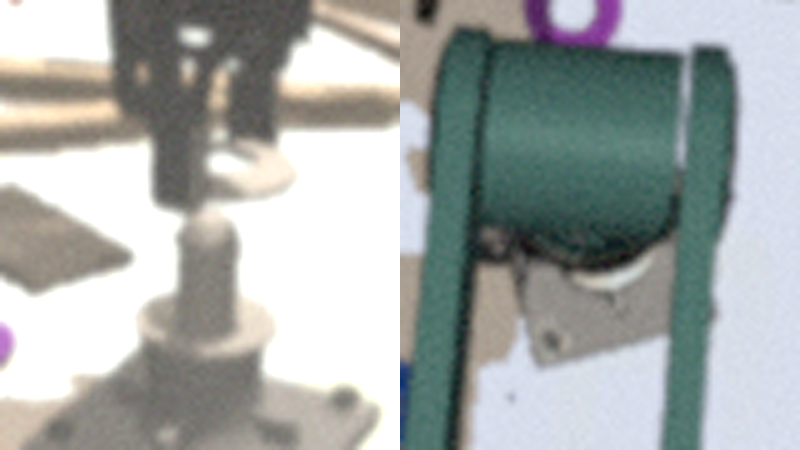

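The spring is held level above the arbor: spring at about (245,168), arbor tip at (208,222) in the left crop. I'll go down onto the taper, watching the force.

Emit:
step_arm(increments=[{"tx": 0.02, "ty": -0.02, "tz": -0.4, "yaw": 0}, {"tx": 0, "ty": 0, "tz": -0.3, "yaw": 0}, {"tx": 0, "ty": 0, "tz": -0.15, "yaw": 0}, {"tx": 0, "ty": 0, "tz": 0, "yaw": 0}, {"tx": 0, "ty": 0, "tz": 0, "yaw": 0}])

```text
time: 11.12
ee_pos: [0.5101, 0.0263, 0.1004]
tool_rot: [[0.968, 0.25, 0.003], [0.25, -0.968, 0.001], [0.003, -0.0, -1.0]]
contact_force: [4.5, 1.8, -2.4]
width: 0.0569
finger_force: 63.9
```

Emit:
step_arm(increments=[{"tx": 0.07, "ty": 0.03, "tz": 0, "yaw": 0}, {"tx": 0, "ty": 0, "tz": -0.13, "yaw": 0}, {"tx": 0, "ty": 0, "tz": 0, "yaw": 0}, {"tx": 0, "ty": 0, "tz": 0, "yaw": 0}])

```text
time: 11.45
ee_pos: [0.5116, 0.0269, 0.0969]
tool_rot: [[0.968, 0.25, 0.001], [0.25, -0.968, 0.001], [0.002, -0.0, -1.0]]
contact_force: [3.6, 2.0, 0.1]
width: 0.0566
finger_force: 63.9
```

Emit:
step_arm(increments=[{"tx": 0.05, "ty": 0.03, "tz": -0.1, "yaw": 0}, {"tx": 0, "ty": 0, "tz": -0.1, "yaw": 0}, {"tx": 0, "ty": 0, "tz": 0, "yaw": 0}, {"tx": 0, "ty": 0, "tz": 0, "yaw": 0}])

```text
time: 11.78
ee_pos: [0.5134, 0.0278, 0.091]
tool_rot: [[0.968, 0.25, 0.002], [0.25, -0.968, 0.0], [0.002, 0.0, -1.0]]
contact_force: [4.5, 1.3, 1.4]
width: 0.0566
finger_force: 64.0
```

Emit:
step_arm(increments=[{"tx": 0.03, "ty": 0, "tz": -0.1, "yaw": 0}, {"tx": 0, "ty": 0, "tz": -0.1, "yaw": 0}, {"tx": 0, "ty": 0, "tz": 0, "yaw": 0}, {"tx": 0, "ty": 0, "tz": 0, "yaw": 0}])

```text
time: 12.12
ee_pos: [0.5133, 0.0278, 0.0837]
tool_rot: [[0.968, 0.25, -0.001], [0.25, -0.968, 0.0], [-0.0, -0.001, -1.0]]
contact_force: [4.6, 2.3, -1.3]
width: 0.057
finger_force: 63.9
```

Run:
```python
from h import *
s=manip.sense(); print(s['moment'],s['contact_force'])
save('scene','x.png')
for n in('spring_a_mid','spring_fitted_mid'):
    for d in manip.cut_out('scene',n):
        ys,xs=np.nonzero(d['region']); print(n,round(d['confidence'],2),len(xs),xs.min(),xs.max(),ys.min(),ys.max())
    print([(np.round(d['at'],4).tolist(),round(d['confidence'],2)) for d in manip.place_of('scene',n)])
for z in(.09,.1,.108): print(proj('scene',[.511,.027,z]))
```

```text
[ 0.33312786 -0.74768759 -0.02617429] [ 4.63426863  2.3084734  -1.2959519 ]
[([0.5105, 0.0264, 0.0919], 0.61)]
spring_fitted_mid 0.76 263 274 300 232 245
spring_fitted_mid 0.64 269 409 436 243 257
spring_fitted_mid 0.59 594 310 344 291 313
spring_fitted_mid 0.47 166 324 351 230 241
[([0.3991, -0.1224, 0.0038], 0.67), ([0.6496, 0.0525, 0.0056], 0.62), ([0.413, 0.1572, 0.0046], 0.57)]
[338.64619145 220.82022439]
[338.73213826 216.35660209]
[338.80147068 212.75584293]
```

Emit:
step_arm(increments=[{"tx": 0, "ty": 0, "tz": 0, "yaw": 0}, {"tx": 0, "ty": 0, "tz": 0, "yaw": 0}, {"tx": 0, "ty": 0, "tz": 0, "yaw": 0}], jaw=72)

```text
time: 12.62
ee_pos: [0.5119, 0.0272, 0.0836]
tool_rot: [[0.968, 0.25, -0.004], [0.25, -0.968, -0.001], [-0.004, -0.0, -1.0]]
contact_force: [-0.2, -0.2, 0.1]
width: 0.0719
finger_force: 0.0
```

Run:
```python
from h import *
s=manip.sense(); print(s['moment'],s['contact_force'])
save('scene','x.png')
for n in('spring_a_mid','spring_fitted_mid'):
    for d in manip.cut_out('scene',n):
        ys,xs=np.nonzero(d['region']); print(n,round(d['confidence'],2),len(xs),xs.min(),xs.max(),ys.min(),ys.max())
    print([(np.round(d['at'],4).tolist(),round(d['confidence'],2)) for d in manip.place_of('scene',n)])
```

```text
[-0.02730241 -0.01546445  0.02643494] [-0.19087123 -0.19972018  0.08494394]
spring_a_mid 0.75 233 325 352 226 239
[([0.5102, 0.0234, 0.0635], 0.79), ([0.5495, 0.2394, 0.0067], 0.22)]
spring_fitted_mid 0.95 531 310 343 292 313
spring_fitted_mid 0.71 320 409 436 242 257
spring_fitted_mid 0.67 296 274 299 231 245
spring_fitted_mid 0.59 19 336 347 239 241
[([0.3972, -0.1231, 0.0022], 0.69), ([0.4162, 0.1607, 0.0018], 0.58), ([0.5111, 0.0283, 0.0584], 0.53), ([0.7257, -0.0651, 0.0028], 0.48)]
```

The first spring dropped home: the networks put it at z≈0.0635, against 0.0645 expected. Now the second spring.

Emit:
step_arm(increments=[{"tx": 0, "ty": 0, "tz": 0.6, "yaw": 0}, {"tx": 0, "ty": 0, "tz": 0.7, "yaw": 0}, {"tx": 0, "ty": 0, "tz": 0.5, "yaw": -0.5}, {"tx": 0, "ty": -0.6, "tz": 0, "yaw": -0.5}, {"tx": 0, "ty": -0.9, "tz": 0, "yaw": -0.5}, {"tx": -0.13, "ty": -0.9, "tz": 0, "yaw": 0}, {"tx": -0.13, "ty": -0.9, "tz": 0, "yaw": 0}, {"tx": -0.13, "ty": -0.9, "tz": 0, "yaw": 0}, {"tx": -0.13, "ty": -0.9, "tz": 0, "yaw": 0}, {"tx": 0, "ty": -0.9, "tz": 0, "yaw": 0}, {"tx": 0, "ty": -0.9, "tz": 0, "yaw": 0}, {"tx": 0, "ty": -0.9, "tz": 0, "yaw": 0}, {"tx": 0, "ty": -0.9, "tz": 0, "yaw": 0}, {"tx": 0, "ty": -0.9, "tz": 0, "yaw": 0}, {"tx": 0, "ty": -0.7, "tz": 0, "yaw": 0}, {"tx": 0, "ty": 0, "tz": 0, "yaw": 0}, {"tx": 0, "ty": 0, "tz": 0, "yaw": 0}], jaw=85)

```text
time: 14.28
ee_pos: [0.4975, -0.2823, 0.1385]
tool_rot: [[0.993, 0.119, -0.001], [0.119, -0.993, 0.001], [-0.001, -0.001, -1.0]]
contact_force: [-0.1, 0.3, 0.9]
width: 0.0849
finger_force: 0.0
```

Run:
```python
from h import *
save('scene','x.png')
for n in('spring_a_mid','stand_top','spring_fitted_mid'):
    print([(np.round(d['at'],4).tolist(),round(d['confidence'],2)) for d in manip.place_of('scene',n)])
```

```text
[([0.5076, 0.0252, 0.0643], 0.77)]
[([0.531, -0.2804, 0.0313], 0.87)]
[([0.4154, 0.16, 0.0029], 0.84), ([0.3979, -0.1245, 0.0018], 0.73), ([0.6501, 0.0522, 0.0065], 0.66), ([0.5118, 0.0287, 0.0557], 0.38)]
```

Emit:
step_arm(increments=[{"tx": 0, "ty": -0.08, "tz": -0.7, "yaw": 0}, {"tx": 0, "ty": 0, "tz": -0.8, "yaw": 0}, {"tx": 0, "ty": 0, "tz": -0.8, "yaw": 0}, {"tx": 0, "ty": 0, "tz": -0.7, "yaw": 0}, {"tx": 0, "ty": 0, "tz": -0.5, "yaw": 0}, {"tx": 0, "ty": 0, "tz": -0.25, "yaw": 0}, {"tx": 0, "ty": 0, "tz": 0, "yaw": 0}, {"tx": 0, "ty": 0, "tz": 0, "yaw": 0}])

```text
time: 15.15
ee_pos: [0.4982, -0.2834, 0.0268]
tool_rot: [[0.993, 0.122, 0.0], [0.122, -0.993, -0.0], [0.0, 0.0, -1.0]]
contact_force: [0.5, 0.3, -0.2]
width: 0.0849
finger_force: 0.0
```

Emit:
step_arm(increments=[{"tx": 0, "ty": 0, "tz": 0, "yaw": 0}, {"tx": 0, "ty": 0, "tz": 0, "yaw": 0}, {"tx": 0, "ty": 0, "tz": 0, "yaw": 0}, {"tx": 0, "ty": 0, "tz": 0, "yaw": 0}, {"tx": 0, "ty": 0, "tz": 0, "yaw": 0}, {"tx": 0, "ty": 0, "tz": 0, "yaw": 0}], jaw=50)

```text
time: 15.65
ee_pos: [0.499, -0.2843, 0.0287]
tool_rot: [[0.993, 0.121, 0.003], [0.121, -0.993, -0.002], [0.003, 0.002, -1.0]]
contact_force: [-0.3, 2.1, 6.0]
width: 0.0572
finger_force: 62.4
```

Emit:
step_arm(increments=[{"tx": 0, "ty": 0, "tz": 0.33, "yaw": 0}, {"tx": 0, "ty": 0, "tz": 0, "yaw": 0}, {"tx": 0, "ty": 0, "tz": 0, "yaw": 0}, {"tx": 0.16, "ty": 0.02, "tz": -0.03, "yaw": 0}, {"tx": 0.16, "ty": 0.02, "tz": -0.03, "yaw": 0}, {"tx": 0.13, "ty": 0.016, "tz": -0.08, "yaw": 0}, {"tx": 0.13, "ty": 0.016, "tz": -0.08, "yaw": 0}, {"tx": 0.1, "ty": 0.012, "tz": -0.1, "yaw": 0}, {"tx": 0.1, "ty": 0.012, "tz": -0.1, "yaw": 0}, {"tx": 0, "ty": 0, "tz": 0, "yaw": 0}])

```text
time: 16.48
ee_pos: [0.5186, -0.2818, 0.029]
tool_rot: [[0.993, 0.121, -0.007], [0.121, -0.993, -0.001], [-0.007, 0.001, -1.0]]
contact_force: [-18.7, 4.5, 28.3]
width: 0.0571
finger_force: 68.0
```

Emit:
step_arm(increments=[{"tx": 0.1, "ty": 0.012, "tz": 0.15, "yaw": 0}, {"tx": 0.1, "ty": 0.012, "tz": 0, "yaw": 0}, {"tx": 0.1, "ty": 0.012, "tz": -0.08, "yaw": 0}, {"tx": 0, "ty": 0, "tz": -0.1, "yaw": 0}, {"tx": 0, "ty": 0, "tz": 0, "yaw": 0}])

```text
time: 16.9
ee_pos: [0.5298, -0.2805, 0.0238]
tool_rot: [[0.993, 0.121, -0.002], [0.121, -0.993, -0.001], [-0.002, 0.001, -1.0]]
contact_force: [-4.1, 0.1, 8.3]
width: 0.0576
finger_force: 65.5
```

Emit:
step_arm(increments=[{"tx": 0.03, "ty": 0, "tz": -0.08, "yaw": 0}, {"tx": 0, "ty": 0, "tz": -0.08, "yaw": 0}, {"tx": 0, "ty": 0, "tz": 0, "yaw": 0}])

```text
time: 17.15
ee_pos: [0.5317, -0.2803, 0.0199]
tool_rot: [[0.993, 0.121, 0.001], [0.121, -0.993, -0.001], [0.0, 0.001, -1.0]]
contact_force: [-2.8, 1.5, 9.6]
width: 0.0574
finger_force: 64.5
```

Emit:
step_arm(increments=[{"tx": 0, "ty": 0, "tz": 0, "yaw": 0}, {"tx": 0, "ty": 0, "tz": 0, "yaw": 0}, {"tx": 0, "ty": 0, "tz": 0, "yaw": 0}, {"tx": 0, "ty": 0, "tz": 0, "yaw": 0}], jaw=72)

```text
time: 17.48
ee_pos: [0.5309, -0.2796, 0.0172]
tool_rot: [[0.993, 0.121, -0.001], [0.121, -0.993, 0.001], [-0.001, -0.001, -1.0]]
contact_force: [0.1, 0.1, 0.1]
width: 0.0724
finger_force: 0.0
```

Run:
```python
from h import *
save('scene','s5.png',(362,160,442,220),8)
manip.get_image('top')
for c in('scene','top'):
  for n in('spring_a_mid',):
    print(c,n,[(np.round(d['at'],4).tolist(),round(d['confidence'],2)) for d in manip.place_of(c,n)])
```

```text
scene spring_a_mid [([0.5097, 0.0277, 0.0637], 0.8), ([0.7304, 0.1404, -0.0001], 0.73)]
top spring_a_mid [([0.5123, 0.0301, 0.0668], 0.75)]
```

View pics/s5.png

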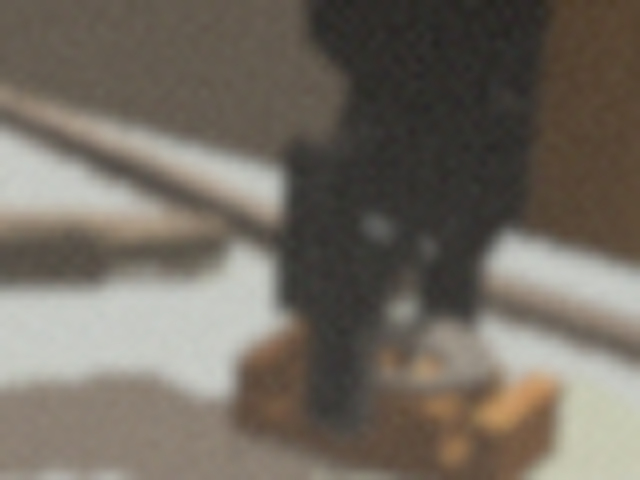

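The spring lies flat on the stand at about (440,365), cup up. I'll raise, recentre slightly and regrip.

Emit:
step_arm(increments=[{"tx": -0.08, "ty": -0.01, "tz": 0.4, "yaw": 0}, {"tx": 0, "ty": 0, "tz": 0, "yaw": 0}, {"tx": 0, "ty": 0, "tz": 0, "yaw": 0}])

```text
time: 17.93
ee_pos: [0.5295, -0.2808, 0.0316]
tool_rot: [[0.993, 0.121, 0.003], [0.121, -0.993, -0.002], [0.002, 0.002, -1.0]]
contact_force: [0.2, 0.1, -0.3]
width: 0.0718
finger_force: 0.0
```

Emit:
step_arm(increments=[{"tx": 0, "ty": 0, "tz": 0, "yaw": 0}, {"tx": 0, "ty": 0, "tz": 0, "yaw": 0}, {"tx": 0, "ty": 0, "tz": 0, "yaw": 0}, {"tx": 0, "ty": 0, "tz": 0, "yaw": 0}, {"tx": 0, "ty": 0, "tz": 0, "yaw": 0}], jaw=50)

```text
time: 18.35
ee_pos: [0.5292, -0.2805, 0.0313]
tool_rot: [[0.993, 0.121, 0.001], [0.121, -0.993, -0.001], [0.001, 0.001, -1.0]]
contact_force: [-1.4, 1.2, 5.5]
width: 0.0569
finger_force: 62.4
```

Emit:
step_arm(increments=[{"tx": 0, "ty": 0, "tz": 0.7, "yaw": 0}, {"tx": 0, "ty": 0, "tz": 0.9, "yaw": 0}, {"tx": 0, "ty": 0, "tz": 0.9, "yaw": 0}, {"tx": 0, "ty": 0, "tz": 0.9, "yaw": 0.5}, {"tx": -0.1, "ty": 0.8, "tz": 0, "yaw": 0.5}, {"tx": -0.1, "ty": 0.9, "tz": 0, "yaw": 0.5}, {"tx": -0.1, "ty": 0.9, "tz": 0, "yaw": 0}, {"tx": -0.1, "ty": 0.9, "tz": 0, "yaw": 0}, {"tx": -0.1, "ty": 0.9, "tz": 0, "yaw": 0}, {"tx": -0.1, "ty": 0.9, "tz": 0, "yaw": 0}, {"tx": 0, "ty": 0.9, "tz": 0, "yaw": 0}, {"tx": 0, "ty": 0.9, "tz": 0, "yaw": 0}, {"tx": 0, "ty": 0.9, "tz": 0, "yaw": 0}, {"tx": 0, "ty": 0.9, "tz": 0, "yaw": 0}, {"tx": 0, "ty": 0.8, "tz": 0, "yaw": 0}, {"tx": 0, "ty": 0.54, "tz": 0, "yaw": 0}, {"tx": 0, "ty": 0, "tz": 0, "yaw": 0}, {"tx": 0, "ty": 0, "tz": 0, "yaw": 0}])

```text
time: 19.85
ee_pos: [0.5104, 0.0276, 0.1315]
tool_rot: [[0.968, 0.252, -0.001], [0.252, -0.968, -0.001], [-0.001, 0.0, -1.0]]
contact_force: [-0.2, -0.3, -1.0]
width: 0.0566
finger_force: 63.9
```

Run:
```python
from h import *
save('scene','x6.png')
print([(np.round(d['at'],4).tolist(),round(d['confidence'],2)) for d in manip.place_of('scene','spring_a_mid')])
for d in manip.cut_out('scene','spring_a_mid'):
    ys,xs=np.nonzero(d['region']); print(round(d['confidence'],2),len(xs),xs.min(),xs.max(),ys.min(),ys.max())
```

```text
[([0.5117, 0.0279, 0.0559], 0.7), ([0.5119, 0.026, 0.0649], 0.69)]
0.71 267 324 352 227 239
```

Lower onto the taper.

Emit:
step_arm(increments=[{"tx": 0, "ty": -0.02, "tz": -0.4, "yaw": 0}, {"tx": 0, "ty": 0, "tz": -0.3, "yaw": 0}, {"tx": 0, "ty": 0, "tz": 0, "yaw": 0}, {"tx": 0, "ty": 0, "tz": 0, "yaw": 0}])

```text
time: 20.33
ee_pos: [0.5097, 0.026, 0.1093]
tool_rot: [[0.969, 0.249, -0.003], [0.249, -0.969, 0.0], [-0.003, -0.001, -1.0]]
contact_force: [0.2, -0.9, -1.0]
width: 0.0569
finger_force: 63.9
```

Emit:
step_arm(increments=[{"tx": 0, "ty": 0, "tz": -0.15, "yaw": 0}, {"tx": 0, "ty": 0, "tz": -0.15, "yaw": 0}, {"tx": 0, "ty": 0, "tz": 0, "yaw": 0}, {"tx": 0, "ty": 0, "tz": 0, "yaw": 0}])

```text
time: 20.67
ee_pos: [0.5115, 0.0268, 0.1022]
tool_rot: [[0.968, 0.25, 0.002], [0.25, -0.968, 0.001], [0.002, -0.0, -1.0]]
contact_force: [2.8, 1.7, -1.2]
width: 0.0565
finger_force: 63.9
```

Emit:
step_arm(increments=[{"tx": 0.05, "ty": 0.02, "tz": -0.13, "yaw": 0}, {"tx": 0, "ty": 0, "tz": -0.13, "yaw": 0}, {"tx": 0, "ty": 0, "tz": 0, "yaw": 0}, {"tx": 0, "ty": 0, "tz": 0, "yaw": 0}])

```text
time: 21.0
ee_pos: [0.5117, 0.0271, 0.0928]
tool_rot: [[0.968, 0.25, -0.002], [0.25, -0.968, 0.0], [-0.001, -0.001, -1.0]]
contact_force: [2.3, 1.3, -4.0]
width: 0.0564
finger_force: 64.4
```

Emit:
step_arm(increments=[{"tx": 0, "ty": 0, "tz": -0.13, "yaw": 0}, {"tx": 0, "ty": 0, "tz": -0.13, "yaw": 0}, {"tx": 0, "ty": 0, "tz": 0, "yaw": 0}, {"tx": 0, "ty": 0, "tz": 0, "yaw": 0}])

```text
time: 21.33
ee_pos: [0.5118, 0.027, 0.0858]
tool_rot: [[0.968, 0.25, -0.001], [0.25, -0.968, -0.0], [-0.001, -0.0, -1.0]]
contact_force: [0.6, 0.9, -1.7]
width: 0.0564
finger_force: 64.6
```

Emit:
step_arm(increments=[{"tx": 0, "ty": 0, "tz": -0.13, "yaw": 0}, {"tx": 0, "ty": 0, "tz": 0, "yaw": 0}, {"tx": 0, "ty": 0, "tz": 0, "yaw": 0}])

```text
time: 21.58
ee_pos: [0.512, 0.027, 0.0821]
tool_rot: [[0.968, 0.25, -0.001], [0.25, -0.968, -0.0], [-0.001, -0.0, -1.0]]
contact_force: [0.3, 1.0, -1.6]
width: 0.0568
finger_force: 64.6
```

Emit:
step_arm(increments=[{"tx": 0, "ty": 0, "tz": 0, "yaw": 0}, {"tx": 0, "ty": 0, "tz": 0, "yaw": 0}, {"tx": 0, "ty": 0, "tz": 0, "yaw": 0}], jaw=72)

```text
time: 21.83
ee_pos: [0.5124, 0.0268, 0.0828]
tool_rot: [[0.968, 0.25, 0.001], [0.25, -0.968, -0.001], [0.0, 0.001, -1.0]]
contact_force: [-0.9, 0.5, -0.5]
width: 0.072
finger_force: 0.0
```

Run:
```python
from h import *
save('scene','x7.png')
for n in('spring_a_mid','spring_fitted_mid','collar_mid'):
  print(n,[(np.round(d['at'],4).tolist(),round(d['confidence'],2)) for d in manip.place_of('scene',n)])
  for d in manip.cut_out('scene',n)[:3]:
    ys,xs=np.nonzero(d['region']); print(round(d['confidence'],2),len(xs),xs.min(),xs.max(),ys.min(),ys.max())
manip.get_image('top')
for n in('spring_a_mid','collar_mid'):print(n,[(np.round(d['at'],4).tolist(),round(d['confidence'],2)) for d in manip.place_of('top',n)])
```

```text
spring_a_mid [([0.5133, 0.0256, 0.0663], 0.61), ([0.5317, -0.2825, 0.0282], 0.5)]
0.61 714 221 261 221 260
0.47 125 324 352 232 239
spring_fitted_mid [([0.3952, -0.1223, 0.0021], 0.69), ([0.416, 0.1582, 0.0013], 0.6), ([0.6477, 0.0505, 0.0066], 0.52)]
0.83 294 408 436 243 257
0.6 35 326 346 237 241
0.6 507 310 343 292 313
collar_mid [([0.5106, 0.0233, 0.0658], 0.73), ([0.5494, 0.2364, 0.0075], 0.64)]
0.76 626 228 261 278 301
spring_a_mid [([0.734, 0.1361, -0.0008], 0.36)]
collar_mid [([0.5481, 0.2385, 0.0055], 0.83)]
```

Emit:
step_arm(increments=[{"tx": 0, "ty": 0, "tz": 0.6, "yaw": 0}, {"tx": 0, "ty": 0, "tz": 0.7, "yaw": 0}, {"tx": 0, "ty": 0.2, "tz": 0.5, "yaw": 0}, {"tx": 0.15, "ty": 0.7, "tz": 0, "yaw": 0}, {"tx": 0.15, "ty": 0.9, "tz": 0, "yaw": 0}, {"tx": 0.15, "ty": 0.9, "tz": 0, "yaw": 0}, {"tx": 0.15, "ty": 0.9, "tz": 0, "yaw": 0}, {"tx": 0.15, "ty": 0.9, "tz": 0, "yaw": 0}, {"tx": 0.15, "ty": 0.9, "tz": 0, "yaw": 0}, {"tx": 0.15, "ty": 0.9, "tz": -0.3, "yaw": 0}, {"tx": 0.15, "ty": 0.5, "tz": -0.7, "yaw": 0}, {"tx": 0, "ty": 0.2, "tz": -0.8, "yaw": 0}, {"tx": 0, "ty": 0, "tz": -0.7, "yaw": 0}, {"tx": 0, "ty": 0, "tz": -0.6, "yaw": 0}, {"tx": 0, "ty": 0, "tz": -0.3, "yaw": 0}, {"tx": 0, "ty": 0, "tz": 0, "yaw": 0}, {"tx": 0, "ty": 0, "tz": 0, "yaw": 0}], jaw=68)

```text
time: 23.75
ee_pos: [0.5483, 0.2369, 0.0344]
tool_rot: [[0.968, 0.249, -0.0], [0.249, -0.968, -0.0], [-0.0, 0.0, -1.0]]
contact_force: [1.3, 0.1, 0.6]
width: 0.0678
finger_force: 0.0
```

Run:
```python
from h import *
print(manip.sense()['ee_pos'])
save('scene','x8.png'); manip.get_image('top')
for c in('scene','top'):
 for n in('spring_a_mid','collar_mid','ball_level'):print(c,n,[(np.round(d['at'],4).tolist(),round(d['confidence'],2)) for d in manip.place_of(c,n)])
for d in manip.cut_out('scene','spring_a_mid')+manip.cut_out('scene','spring_fitted_mid'):
    ys,xs=np.nonzero(d['region']); print(round(d['confidence'],2),len(xs),xs.min(),xs.max(),ys.min(),ys.max())
```

```text
[0.54825081 0.23688668 0.03444856]
scene spring_a_mid [([0.5086, 0.025, 0.0652], 0.47)]
scene collar_mid [([0.5527, 0.2355, 0.0038], 0.87)]
scene ball_level [([0.5152, 0.026, 0.0954], 0.76)]
top spring_a_mid []
top collar_mid [([0.5448, 0.2369, 0.0061], 0.46)]
top ball_level [([0.5114, 0.0294, 0.0974], 0.64)]
0.78 239 409 435 243 256
0.74 491 310 342 292 313
0.52 216 274 299 232 244
0.5 15 328 343 238 241
```

Emit:
step_arm(increments=[{"tx": 0, "ty": 0, "tz": -0.4, "yaw": 0}, {"tx": 0, "ty": 0, "tz": -0.25, "yaw": 0}, {"tx": 0, "ty": 0, "tz": 0, "yaw": 0}, {"tx": 0, "ty": 0, "tz": 0, "yaw": 0}])

```text
time: 24.58
ee_pos: [0.5471, 0.2366, 0.0132]
tool_rot: [[0.968, 0.25, -0.003], [0.25, -0.968, -0.001], [-0.003, 0.0, -1.0]]
contact_force: [-0.6, -0.0, 0.3]
width: 0.0679
finger_force: 0.0
```

Emit:
step_arm(increments=[{"tx": 0, "ty": 0, "tz": 0, "yaw": 0}, {"tx": 0, "ty": 0, "tz": 0, "yaw": 0}, {"tx": 0, "ty": 0, "tz": 0, "yaw": 0}, {"tx": 0, "ty": 0, "tz": 0, "yaw": 0}, {"tx": 0, "ty": 0, "tz": 0, "yaw": 0}], jaw=35)

```text
time: 25.0
ee_pos: [0.5488, 0.2372, 0.0157]
tool_rot: [[0.968, 0.25, 0.002], [0.25, -0.968, 0.0], [0.002, 0.0, -1.0]]
contact_force: [0.2, -0.5, 3.0]
width: 0.0419
finger_force: 61.2
```

Emit:
step_arm(increments=[{"tx": 0, "ty": 0, "tz": 0.6, "yaw": 0}, {"tx": 0, "ty": 0, "tz": 0.9, "yaw": 0}, {"tx": 0, "ty": 0, "tz": 0.9, "yaw": 0}, {"tx": 0, "ty": 0, "tz": 0.9, "yaw": 0}, {"tx": 0, "ty": 0, "tz": 0.7, "yaw": 0}, {"tx": -0.15, "ty": -0.6, "tz": 0, "yaw": 0}, {"tx": -0.15, "ty": -0.9, "tz": 0, "yaw": 0}, {"tx": -0.15, "ty": -0.9, "tz": 0, "yaw": 0}, {"tx": -0.15, "ty": -0.9, "tz": 0, "yaw": 0}, {"tx": -0.15, "ty": -0.9, "tz": 0, "yaw": 0}, {"tx": -0.15, "ty": -0.9, "tz": 0, "yaw": 0}, {"tx": -0.15, "ty": -0.9, "tz": 0, "yaw": 0}, {"tx": -0.15, "ty": -0.6, "tz": 0, "yaw": 0}, {"tx": -0.04, "ty": -0.4, "tz": 0, "yaw": 0}, {"tx": 0, "ty": 0, "tz": 0, "yaw": 0}, {"tx": 0, "ty": 0, "tz": 0, "yaw": 0}])

```text
time: 26.33
ee_pos: [0.511, 0.0272, 0.1346]
tool_rot: [[0.969, 0.249, -0.0], [0.249, -0.969, 0.001], [-0.0, -0.001, -1.0]]
contact_force: [-0.6, -0.4, -0.9]
width: 0.0419
finger_force: 61.3
```

Run:
```python
from h import *
print(manip.sense()['ee_pos'])
save('scene','x9.png'); manip.get_image('top')
for c in('scene','top'):
 for n in('collar_mid','arbor_tip'):print(c,n,[(np.round(d['at'],4).tolist(),round(d['confidence'],2)) for d in manip.place_of(c,n)])
for d in manip.cut_out('scene','collar_mid')[:2]:
    ys,xs=np.nonzero(d['region']); print(round(d['confidence'],2),len(xs),xs.min(),xs.max(),ys.min(),ys.max())
```

```text
[0.51100448 0.02716198 0.13461869]
scene collar_mid [([0.5133, 0.0302, 0.1252], 0.59)]
scene arbor_tip [([0.5143, 0.0334, 0.108], 0.71)]
top collar_mid [([0.5095, 0.0279, 0.1285], 0.54)]
top arbor_tip [([0.5126, 0.0252, 0.1048], 0.76)]
0.85 279 323 352 196 212
```

Emit:
step_arm(increments=[{"tx": 0, "ty": 0, "tz": -0.3, "yaw": 0}, {"tx": 0, "ty": 0, "tz": -0.2, "yaw": 0}, {"tx": 0, "ty": 0, "tz": 0, "yaw": 0}, {"tx": 0, "ty": 0, "tz": 0, "yaw": 0}])

```text
time: 27.02
ee_pos: [0.5102, 0.0271, 0.1187]
tool_rot: [[0.968, 0.25, -0.003], [0.25, -0.968, 0.0], [-0.002, -0.001, -1.0]]
contact_force: [0.1, -0.4, -2.1]
width: 0.0423
finger_force: 61.3
```

Emit:
step_arm(increments=[{"tx": 0, "ty": 0, "tz": -0.1, "yaw": 0}, {"tx": 0, "ty": 0, "tz": 0, "yaw": 0}, {"tx": 0, "ty": 0, "tz": 0, "yaw": 0}])

```text
time: 27.27
ee_pos: [0.511, 0.027, 0.1169]
tool_rot: [[0.968, 0.249, -0.0], [0.249, -0.968, -0.0], [-0.0, 0.0, -1.0]]
contact_force: [-0.5, -0.0, -1.1]
width: 0.0421
finger_force: 61.3
```

Emit:
step_arm(increments=[{"tx": 0, "ty": 0, "tz": -0.1, "yaw": 0}, {"tx": 0, "ty": 0, "tz": -0.1, "yaw": 0}, {"tx": 0, "ty": 0, "tz": 0, "yaw": 0}, {"tx": 0, "ty": 0, "tz": 0, "yaw": 0}])

```text
time: 27.6
ee_pos: [0.5104, 0.0269, 0.1106]
tool_rot: [[0.968, 0.25, -0.002], [0.25, -0.968, -0.0], [-0.002, -0.0, -1.0]]
contact_force: [-2.2, -0.2, -0.2]
width: 0.0424
finger_force: 61.5
```

Emit:
step_arm(increments=[{"tx": 0, "ty": 0, "tz": -0.1, "yaw": 0}, {"tx": 0, "ty": 0, "tz": -0.1, "yaw": 0}, {"tx": 0, "ty": 0, "tz": 0, "yaw": 0}, {"tx": 0, "ty": 0, "tz": 0, "yaw": 0}])

```text
time: 27.93
ee_pos: [0.5103, 0.027, 0.1038]
tool_rot: [[0.968, 0.25, -0.002], [0.25, -0.968, 0.0], [-0.002, -0.001, -1.0]]
contact_force: [-4.5, -0.2, -3.1]
width: 0.0418
finger_force: 61.2
```

Emit:
step_arm(increments=[{"tx": 0, "ty": 0, "tz": -0.1, "yaw": 0}, {"tx": 0, "ty": 0, "tz": -0.1, "yaw": 0}, {"tx": 0, "ty": 0, "tz": 0, "yaw": 0}, {"tx": 0, "ty": 0, "tz": 0, "yaw": 0}])

```text
time: 28.27
ee_pos: [0.5103, 0.0271, 0.098]
tool_rot: [[0.968, 0.25, -0.002], [0.25, -0.968, 0.0], [-0.002, -0.001, -1.0]]
contact_force: [-4.1, -0.4, -2.8]
width: 0.0419
finger_force: 61.2
```

Emit:
step_arm(increments=[{"tx": -0.03, "ty": 0, "tz": -0.1, "yaw": 0}, {"tx": 0, "ty": 0, "tz": -0.1, "yaw": 0}, {"tx": 0, "ty": 0, "tz": 0, "yaw": 0}, {"tx": 0, "ty": 0, "tz": 0, "yaw": 0}])

```text
time: 28.6
ee_pos: [0.5101, 0.027, 0.0922]
tool_rot: [[0.968, 0.25, -0.0], [0.25, -0.968, -0.0], [-0.0, 0.0, -1.0]]
contact_force: [-1.6, -0.7, -4.5]
width: 0.042
finger_force: 61.2
```

Emit:
step_arm(increments=[{"tx": 0, "ty": 0, "tz": -0.08, "yaw": 0}, {"tx": 0, "ty": 0, "tz": 0, "yaw": 0}, {"tx": 0, "ty": 0, "tz": 0, "yaw": 0}])

```text
time: 28.85
ee_pos: [0.5103, 0.027, 0.0907]
tool_rot: [[0.968, 0.25, 0.0], [0.25, -0.968, -0.0], [0.0, 0.0, -1.0]]
contact_force: [-3.1, -0.6, -1.0]
width: 0.0421
finger_force: 61.5
```

Emit:
step_arm(increments=[{"tx": 0, "ty": 0, "tz": -0.08, "yaw": 0}, {"tx": 0, "ty": 0, "tz": -0.05, "yaw": 0}, {"tx": 0, "ty": 0, "tz": 0, "yaw": 0}, {"tx": 0, "ty": 0, "tz": 0, "yaw": 0}])

```text
time: 29.18
ee_pos: [0.5104, 0.0271, 0.0905]
tool_rot: [[0.968, 0.25, 0.002], [0.25, -0.968, -0.0], [0.002, 0.001, -1.0]]
contact_force: [-10.6, -0.1, 15.3]
width: 0.0423
finger_force: 63.2
```

Emit:
step_arm(increments=[{"tx": -0.03, "ty": 0, "tz": -0.06, "yaw": 0}, {"tx": 0, "ty": 0, "tz": 0, "yaw": 0}, {"tx": 0, "ty": 0, "tz": 0, "yaw": 0}])

```text
time: 29.43
ee_pos: [0.5104, 0.027, 0.0904]
tool_rot: [[0.968, 0.25, 0.004], [0.25, -0.968, -0.0], [0.004, 0.001, -1.0]]
contact_force: [-11.7, 0.2, 20.5]
width: 0.0421
finger_force: 63.8
```

Emit:
step_arm(increments=[{"tx": 0, "ty": 0, "tz": 0.1, "yaw": 0}, {"tx": 0, "ty": 0, "tz": 0, "yaw": 0}, {"tx": 0, "ty": 0, "tz": 0, "yaw": 0}, {"tx": 0, "ty": 0, "tz": 0, "yaw": 0}], jaw=60)

```text
time: 29.77
ee_pos: [0.5099, 0.027, 0.0879]
tool_rot: [[0.968, 0.25, 0.002], [0.25, -0.968, -0.0], [0.001, 0.0, -1.0]]
contact_force: [-0.7, -0.6, -0.5]
width: 0.06
finger_force: 0.0
```

Emit:
step_arm(increments=[{"tx": 0, "ty": 0, "tz": 0.4, "yaw": 0}, {"tx": 0, "ty": 0, "tz": 0.5, "yaw": 0}, {"tx": 0, "ty": 0, "tz": 0.6, "yaw": 0}, {"tx": 0, "ty": 0, "tz": 0.6, "yaw": 0}, {"tx": 0, "ty": 0, "tz": 0.6, "yaw": 0}, {"tx": 0, "ty": 0, "tz": 0, "yaw": 0}, {"tx": 0, "ty": 0, "tz": 0, "yaw": 0}])

```text
time: 30.35
ee_pos: [0.5102, 0.0269, 0.1702]
tool_rot: [[0.968, 0.25, 0.003], [0.25, -0.968, -0.0], [0.003, 0.001, -1.0]]
contact_force: [0.3, -0.4, -1.0]
width: 0.06
finger_force: 0.0
```

Run:
```python
from h import *
im=manip.get_image('scene')[:,:,::-1]
cv2.imwrite('pics/f.png',cv2.convertScaleAbs(cv2.resize(im[195:260,300:380],None,fx=9,fy=9,interpolation=cv2.INTER_CUBIC),alpha=1.3))
for n in('collar_mid','ball_level','arbor_tip','spring_a_mid'):print(n,[(np.round(d['at'],4).tolist(),round(d['confidence'],2)) for d in manip.place_of('scene',n)])
o=np.array([.5105,.0265,0])
for z in(.054,.061,.068,.075,.080,.091,.095,.108): print(z,((proj('scene',o+[0,0,z])-[300,195])*9).round())
```

```text
collar_mid [([0.5119, 0.0275, 0.0791], 0.58)]
ball_level [([0.5114, 0.0272, 0.097], 0.84), ([0.5141, 0.0281, 0.0566], 0.65)]
arbor_tip [([0.5115, 0.0318, 0.1098], 0.61)]
spring_a_mid [([0.5152, 0.0322, 0.1093], 0.69), ([0.5114, 0.0271, 0.0662], 0.53)]
0.054 [348. 374.]
0.061 [349. 347.]
0.068 [349. 319.]
0.075 [350. 292.]
0.08 [350. 272.]
0.091 [351. 228.]
0.095 [351. 212.]
0.108 [352. 160.]
```

View pics/f.png

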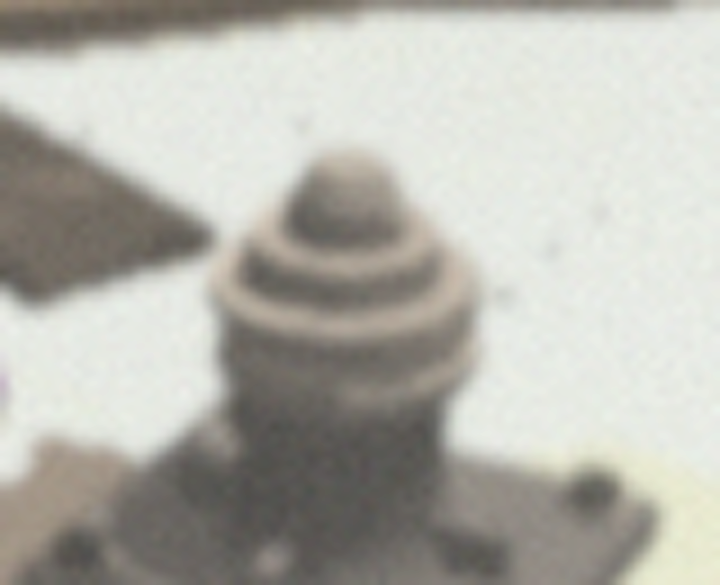

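The last view shows the collar fully down: boss top rim at row ~228 (matches z=0.091), flange at ~290, and the springs' mating rim just above the hub. The collar also hit a hard stop at the expected home height, with 20 N of push. The gripper is clear.

```bash
python3 -c "
from plant import manip; print(manip.hand_in())"
```

```text
the job is handed in; nothing more can be done
None
```

Job handed in at about 30 s: both loose springs are on the arbor, dome up then dome down, with the collar on top, flange down and pressed home below the balls (stop at the expected height and the last picture agree; no verdict came back), and the clamp and slate were not touched.

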